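# Open the orange specimen transport case by its paddle latch

## Robot

A 6-joint arm with a two-finger parallel gripper is mounted at the origin on the work surface. World frame = base frame: x ahead of the robot, y to its left, z up, the work surface at z = 0. Lengths are in m, angles in rad, forces in N, time in s.
With the tool pointing down it reaches from about 0.375 to 0.975 m from the base axis. Payload 3.8 kg.
Tool frame: the origin (TCP) lies where the fingers leave the gripper's body, on its centre line; the fingertips stand 73 mm ahead of it and the grasp point (between the pads) lies 54 mm ahead of it (nose_length is the distance from the TCP to the fingertips, in m); z points along the fingers, y is the line along which they close (so a half turn about z gives the same grasp; the last joint's range is limited). The gripper opens to 85 mm and grips with 20 to 120 N. Pads are 22 mm wide; open, the fingers measure 114 mm over their backs; the gripper's body (76 mm by 85 mm) begins 54 mm behind the grasp point. The pads swing forward as they close: fully open they stand 13 mm farther back than shut.
Start: joints at [1.129, 0.264, 1.604, -0, 1.274, -0.037], TCP at [0.266, 0.62, 0.304] pointing down, gripper open.
Joint ranges: [-2.63, 2.63], [-0.94, 2.18], [0.31, 2.57], [-1.31, 4.45], [0, 2.66], [-2.55, 2.55]. Speed limits (rad/s): [2.57, 2.57, 3.14, 3.14, 3.14, 3.14].

## Interface

Orientations are given as a rotation vector (axis times angle).
In Python, from workcell import read_state, read_camera, calibration, finish_job, look_for, cut_out, tip_of, nose_length gives the robot as it stands.
- The arm moves only by the tool step_arm, never from a script. Its argument "targets" is a list of rows, each a list of 3 entries, a list of its own where there are three numbers: the turn, a rotation vector about the tool's x, y, z in rad, then the shift along the tool's x, y, z in mm, then the finger opening in mm, from 0 to 85.4. In form: [[[ax, ay, az], [x, y, z], grip], ...]. A call has 1 to 5 rows; each row shifts and turns the commanded pose from where the row before left it, along the tool's axes as they then stand; what a row does not reach is not made up. A row lasts 1/12 s, in which the tool goes at most 41.7 mm and 7.16 degrees, less where a joint would pass 70% of its speed; a pose out of reach is approached as far as the arm can. A call with a gripper value outside its range is refused whole. The fingers move at their own pace and stop on an object; "grip_force" is the grip in N (left out, the last holds). Time passes only in rows, so rows that do not move let the fingers close. It gives the time, the measured TCP pose, the force, the opening and the grip force at its end, in the units of the state.
- read_state(): the state, without advancing time (a new reading comes with each control period).
- read_camera(name): name is "side" or "top"; returns the picture (420x560x3 uint8, red, green, blue); there is no depth.
- calibration(name): a dict with "camera_matrix" (3x3 intrinsics, pixels), "R" (3x3) and "t" (3): a world point X has camera coordinates R X + t. Camera axes: x right, y down, z forward; pixel columns grow to the right and rows downward; lengths in m; the calibration is good to about 2 mm. A picture is of the moment at which its call begins. calibration takes no time and is no camera call.
- finish_job(): hands the job in; it is judged then, once.
Trained networks look in the newest picture that a camera, given by its name, has taken for a name from the list of things; names that differ only in an ending like _2 or _b are one class to them, and where a whole thing is asked for, a point or a joint stands for the part that bears it (a point fixed in the world has none). Each returns a list of dicts, best first, with "score" (0 to 1); they miss things now and then, are a little off and sometimes report something else, mostly with a low value. They report only what shows in the picture. A call takes as long as a camera call.
- look_for(camera, query): "extent" ([left, top, right, bottom] in pixels, round what is visible of it).
- cut_out(camera, query): "region" (420x560 bool, what is visible of it) and "extent" ([left, top, right, bottom] in pixels, round what is visible of it).
- tip_of(camera, query): "at" ([row, column] in pixels: a listed point, or the origin of a listed thing).
The state is a dict: "time": time; "q": joint angles; "joint_vel": joint speeds; "joint_torque": joint torques, N m; "tool_pos": TCP position; "tcp_rot": TCP orientation; "wrist_force": force on the tool from outside, world axes, zero at the start; "torque": the same for the moment, N m; "width": opening from 0.0 (shut) to 1.0 (fully open); "grip_force": force on a finger pad.
Only numpy, scipy, OpenCV 4.12 (cv2) and the standard library are available. Lean on these libraries where they do the work, as an engineer would, in place of code of your own. Each camera call takes 0.05 s, during which the arm holds its last target. There are 200 camera calls.

## Task

Open the specimen case with the orange lid: pull up the black paddle in the recess of its lid to trip the latch, keep raising so that the lid comes up with it until it stands open about 50 degrees, then let go and move clear (the stiff hinges hold the lid where it is left). Leave the case with the blue lid shut.

Things in the scene. Friction and masses are not known exactly. Their poses are not given: they have to be found in the camera images.
- orange_grip (a point): Grip point of the orange case's black paddle: a plate 56 (x) x 36 (y) x 12 mm, flush with the lid top in a recess 36 mm deep. Point: mid width, mid thickness, 15 mm from the free end, 30 mm above the recess floor. Free room: 47 mm beside either 36 mm side, 40 mm before the free end. Axes turn with the paddle; shut: z up, y along the hinges, x level, from lid hinge to latch edge (away from robot).
- orange_paddle (a joint): Angle of that paddle in its lid, rad: 0 = flush, positive = free end (nearer the robot) pulled up, stop at 0.6; a light spring returns it. Its pivot is an axis along y, 45 mm in +x of the grip point and 10 mm below it. The latch holds the lid shut until about 0.3. Pulling needs 1 to 3 N, more if gripped so hard that it cannot turn between the fingers.
- orange_lid (a joint): Opening of the orange lid, rad: 0 = shut, positive = far edge up, swinging towards the robot; stop 1.05. Hinge: axis along y, shut 173 mm in -x of the grip point and 40 mm below it, at the case's near edge. Stays where left; lifting by the paddle takes about 10 N. White case fixed to the counter, 240 (x) x 190 x 100 mm high, lid 46 mm thick on it, so its top is at 146 mm.
- blue_lid (a joint): Opening of the lid of the other case, rad: 0 = shut. It is alike in all but its blue colour and stands beside the orange one; which of the two is on the left varies.

How it is judged:
By the outcome, as a careful person would: the job done as asked, in the order asked, and still so for the second after the job is handed in, with the robot touching nothing.
It also fails if it takes over 38 s, if anything falls off the work surface, if the arm or the gripper's body presses on something with over 40 N, if the wrist force passes 120 N, or if a joint passes its speed limit or range.

## Working session

There is one attempt and no reset: what is moved stays moved. The work goes in short steps, Python scripts to look and compute and a tool call to move; the robot and the scene stay as the last step left them, time stands still between calls to the robot, and variables do not carry over. Pictures are saved under pics/ and viewed, at most 10 in all, crops included, and the job is handed in when it is done.

Besides the shell and the picture viewer there is one more tool, called as name([rows], argument=value, ...), one row to a line, values as JSON. step_arm: Moves the arm, as the interface text tells. Its arguments: {"type":"object","properties":{"targets":{"type":"array","items":{"type":"array"}},"grip_force":{"type":"number"}},"required":["targets"]}

```bash
mkdir -p pics; cat > h.py <<'E'
import numpy as np, cv2
from workcell import *
def ray(cam,rc):
    c=calibration(cam);K=np.array(c["camera_matrix"]);R=np.array(c["R"]);t=np.array(c["t"])
    d=R.T@np.linalg.solve(K,[rc[1],rc[0],1.]);return -R.T@t,d/np.linalg.norm(d)
def tri(a,b):
    (o1,d1),(o2,d2)=ray("side",a),ray("top",b)
    s=np.linalg.lstsq(np.c_[d1,-d2],o2-o1,rcond=None)[0]
    p,q=o1+s[0]*d1,o2+s[1]*d2
    return (p+q)/2,np.linalg.norm(p-q)
def atz(cam,rc,z):
    o,d=ray(cam,rc);return o+d*(z-o[2])/d[2]
E
python3 - <<'E'
from h import *
a=read_camera("side");b=read_camera("top")
cv2.imwrite("pics/a.png",np.vstack([a,b])[:,:,::-1][::1,::1] if 0 else cv2.resize(np.hstack([a,b]),(800,300))[:,:,::-1])
cv2.imwrite("pics/top.png",b[:,:,::-1])
s=read_state();print(s["time"],s["tool_pos"],s["tcp_rot"],nose_length() if callable(nose_length) else nose_length)
S=tip_of("side","orange_grip");T=tip_of("top","orange_grip")
print(S,T)
for x in T:print(atz("top",x["at"],.136))
for x in S:print(atz("side",x["at"],.136))
for q in["orange_paddle","orange_lid","blue_lid"]:
  for r in cut_out("top",q):
    m=r["region"].astype(np.uint8);print(q,r["score"],r["extent"],cv2.minAreaRect(cv2.findNonZero(m)))
    for p in cv2.boxPoints(cv2.minAreaRect(cv2.findNonZero(m))):print("  ",atz("top",p[::-1],.146).round(3))
E
```

```text
0.1 [0.26562288 0.61996963 0.30266985] [-0.63144814 -3.0769867   0.00310925] 0.0726
[{'at': [255.6, 362.5], 'score': 0.98}] [{'at': [158.3, 366.6], 'score': 0.83}]
[ 0.6502744  -0.16213757  0.136     ]
[ 0.65117947 -0.16464746  0.136     ]
orange_paddle 0.9 [338.3, 127.5, 408.3, 171.3] ((369.4461364746094, 151.03076171875), (70.34004974365234, 34.90690231323242), 15.255118370056152)
   [ 0.648 -0.099  0.146]
   [ 0.709 -0.117  0.146]
   [ 0.672 -0.233  0.146]
   [ 0.612 -0.213  0.146]
orange_lid 0.93 [292.6, 111.8, 431.9, 272.9] ((359.0491638183594, 193.25332641601562), (114.88687133789062, 144.30813598632812), 13.877530097961426)
   [ 0.492 -0.018  0.146]
   [ 0.739 -0.084  0.146]
   [ 0.683 -0.275  0.146]
   [ 0.444 -0.2    0.146]
blue_lid 0.93 [105.5, 145.0, 241.7, 298.9] ((173.5482635498047, 221.67929077148438), (117.12120819091797, 143.34188842773438), 8.560890197753906)
   [0.44  0.285 0.146]
   [0.687 0.261 0.146]
   [0.65  0.056 0.146]
   [0.409 0.091 0.146]
```

View pics/top.png

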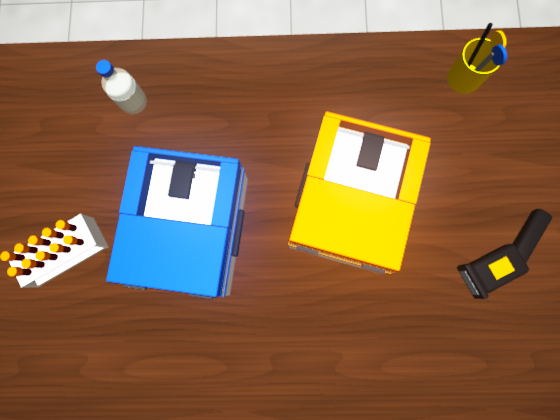

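View pics/a.png

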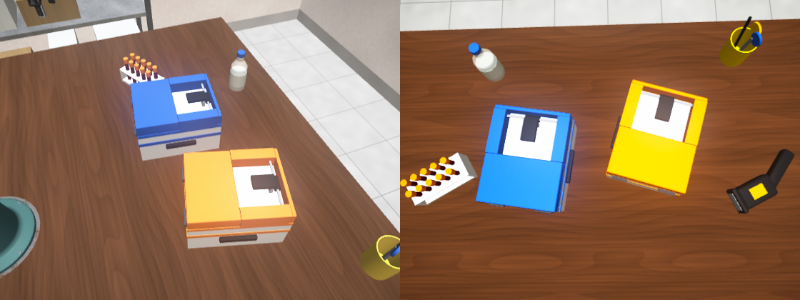

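The orange case is on the right in the top picture, with its paddle at about (370,152) and the recess open to both sides of it. The blue case is on the left and the bottle is off my path.

```bash
cat >> h.py <<'E'
from scipy.spatial.transform import Rotation as Ro
def yaw():
    P=[atz("top",p,.146)[:2] for p in [(113,326),(137,430),(270,402),(243,290)]]
    v=P[0]-P[3];w=P[1]-P[2];u=P[0]-P[1];x=P[3]-P[2]
    return [np.degrees(np.arctan2(a[1],a[0])).round(2) for a in (v,w)]+[np.degrees(np.arctan2(-a[0],a[1])).round(2) for a in (u,x)]
def goal(G,yawd,depth,pitch=0):
    "relative move (turn, mm) of TCP so grasp point sits at G, tool y = case y"
    s=read_state();R0=Ro.from_rotvec(s["tcp_rot"])
    c=Ro.from_euler("z",yawd,degrees=True)*Ro.from_euler("y",pitch)
    R1=c*Ro.from_matrix(np.diag([-1,1,-1.]))
    p=np.array(G)-R1.apply([0,0,depth])
    return (R0.inv()*R1).as_rotvec().round(3),(R0.inv().apply(p-s["tool_pos"])*1000).round(1)
E
python3 - <<'E'
from h import *
print(yaw())
b=read_camera("top")
print(goal([.6507,-.1634,.136],-15.5,.054))
print(tri([255.6,362.5],[158.3,366.6]))
E
```

```text
[np.float64(-16.57), np.float64(-15.56), np.float64(-15.42), np.float64(-14.64)]
(array([-0.   , -0.   , -0.134]), array([-662.5, -568.8,  113.9]))
(array([ 0.65198776, -0.16295606,  0.13264361]), np.float64(0.001334541804094064))
```

step_arm([
  [[0,0,0],[-30,-26,0],60],
  [[0,0,0],[-30,-26,0],60],
  [[0,0,0],[-30,-26,0],60],
  [[0,0,0],[-30,-26,0],60],
  [[0,0,0],[-30,-26,0],60],
], grip_force=20)

```text
time: 0.82
tool_pos: [0.3529, 0.4403, 0.3039]
tcp_rot: [0.63, 3.077, 0.0]
wrist_force: [1.3, -0.5, -0.5]
width: 0.705
grip_force: 0.0
```

step_arm([
  [[0,0,0],[-30,-26,0],60],
  [[0,0,0],[-30,-26,0],60],
  [[0,0,0],[-30,-26,0],60],
  [[0,0,0],[-30,-26,0],60],
  [[0,0,0],[-30,-26,0],60],
])

```text
time: 1.23
tool_pos: [0.4396, 0.2615, 0.3043]
tcp_rot: [0.631, 3.077, 0.001]
wrist_force: [0.3, -0.0, -0.2]
width: 0.701
grip_force: 0.0
```

step_arm([
  [[0,0,0],[-30,-26,0],60],
  [[0,0,0],[-30,-26,0],60],
  [[0,0,0],[-30,-26,0],60],
  [[0,0,0],[-30,-26,0],60],
  [[0,0,0],[-30,-26,0],60],
])

```text
time: 1.65
tool_pos: [0.5264, 0.0828, 0.3043]
tcp_rot: [0.632, 3.077, 0.001]
wrist_force: [1.9, 1.2, -0.8]
width: 0.703
grip_force: 0.0
```

step_arm([
  [[0,0,0],[-30,-26,0],60],
  [[0,0,0],[-30,-26,0],60],
  [[0,0,0],[-30,-26,0],60],
  [[0,0,0],[-30,-26,0],60],
  [[0,0,-0.12],[0,0,0],60],
])

```text
time: 2.07
tool_pos: [0.5976, -0.0643, 0.3041]
tcp_rot: [0.452, 3.106, -0.005]
wrist_force: [-0.2, 0.1, -0.1]
width: 0.705
grip_force: 0.0
```

```bash
python3 - <<'E'
from h import *
s=read_state();print(s["time"],s["tool_pos"],s["tcp_rot"],s["width"],nose_length() if callable(nose_length) else nose_length)
print(goal([.6513,-.1632,.136],-15.5,.054))
S=tip_of("side","orange_grip");T=tip_of("top","orange_grip");print(S,T)
E
```

```text
2.0667 [ 0.59763628 -0.06431752  0.30407644] [ 0.45150298  3.10601511 -0.00492795] 0.7052562572803326 0.0726
(array([-0.003,  0.003, -0.018]), array([-79.2, -79.2, 114.6]))
[{'at': [255.6, 362.5], 'score': 0.98}] [{'at': [161.0, 367.4], 'score': 0.8}]
```

step_arm([
  [[0,0,0],[-27,-27,0],60],
  [[0,0,0],[-26,-26,0],60],
  [[0,0,0],[-26,-26,10],60],
  [[0,0,-0.018],[0,0,25],60],
  [[0,0,0],[0,0,10],60],
])

```text
time: 2.58
tool_pos: [0.6482, -0.1562, 0.2562]
tcp_rot: [-0.423, -3.11, -0.001]
wrist_force: [-0.9, 0.6, -1.5]
width: 0.705
grip_force: 0.0
```

```bash
python3 - <<'E'
from h import *
a=read_camera("side");b=read_camera("top")
print(read_state()["tool_pos"],nose_length() if callable(nose_length) else nose_length)
print(goal([.6513,-.1632,.136],-15.5,.054))
S=tip_of("side","orange_grip");T=tip_of("top","orange_grip");print(S,T)
x=np.hstack([cv2.resize(a[170:350,240:440],None,fx=2,fy=2.),cv2.resize(b[70:250,270:470],None,fx=2,fy=2.)])
cv2.imwrite("pics/c.png",x[:,:,::-1])
E
```

```text
[ 0.64656542 -0.15428965  0.25515558] 0.0726
(array([ 0.001, -0.008,  0.002]), array([-7.4, -7.4, 65.1]))
[{'at': [253.1, 363.2], 'score': 0.73}] []
```

View pics/c.png

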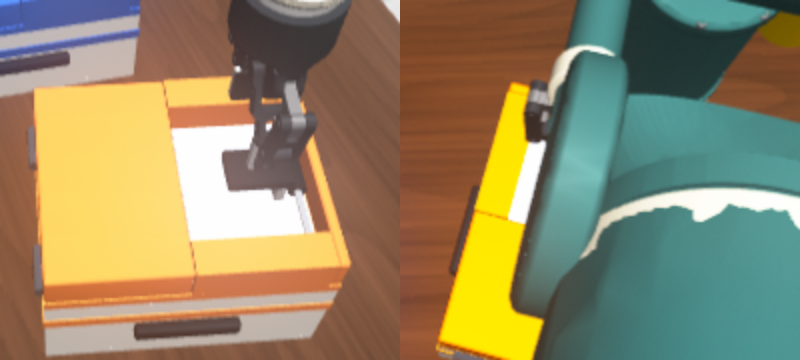

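The side view shows the fingers straddling the paddle from above; next I shift by the small correction and descend.

step_arm([
  [[0,0,0],[-7.5,-7.5,0],60],
  [[0,0,0],[0,0,20],60],
  [[0,0,0],[0,0,20],60],
  [[0,0,0],[0,0,15],60],
  [[0,0,0],[0,0,0],60],
])

```text
time: 3.2
tool_pos: [0.6528, -0.1647, 0.2015]
tcp_rot: [-0.417, -3.11, -0.001]
wrist_force: [-0.8, 0.1, -0.3]
width: 0.704
grip_force: 0.0
```

```bash
python3 - <<'E'
from h import *
a=read_camera("side")
s=read_state();print(s["tool_pos"],s["wrist_force"])
print(goal([.6513,-.1632,.136],-15.5,.054))
x=cv2.resize(a[170:350,240:440],None,fx=3,fy=3.)
cv2.imwrite("pics/d.png",x[:,:,::-1])
E
```

```text
[ 0.65356861 -0.16489343  0.20323064] [ 0.31054636  0.531201   -0.55019167]
(array([-0.   , -0.002,  0.004]), array([ 2.6,  1. , 13.2]))
```

View pics/d.png

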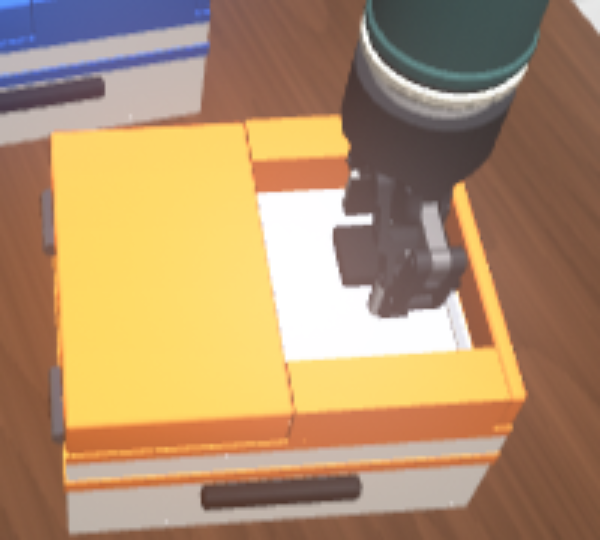

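The near finger sits in the recess beside the paddle, whose free end shows left of the fingers. I lower the rest and close lightly.

step_arm([
  [[0,0,0],[2.5,1,7],60],
  [[0,0,0],[0,0,6],60],
  [[0,0,0],[0,0,0],33],
  [[0,0,0],[0,0,0],33],
  [[0,0,0],[0,0,0],33],
], grip_force=25)

```text
time: 3.67
tool_pos: [0.6518, -0.1643, 0.1916]
tcp_rot: [-0.418, -3.114, 0.002]
wrist_force: [-2.5, -2.4, 0.8]
width: 0.414
grip_force: 25.2
```

step_arm([
  [[0,0,0],[0,0,0],28],
  [[0,0,0],[0,0,0],28],
  [[0,0,0],[0,0,0],28],
])

```text
time: 3.92
tool_pos: [0.6518, -0.1643, 0.1915]
tcp_rot: [-0.418, -3.114, 0.001]
wrist_force: [-3.3, -4.2, 3.7]
width: 0.417
grip_force: 25.5
```

step_arm([
  [[0,0.1,0],[-6.6,0,-4.2],28],
  [[0,0.1,0],[-6.6,0,-4.2],28],
  [[0,0.1,0],[-6.6,0,-4.2],28],
])

```text
time: 4.17
tool_pos: [0.6706, -0.1696, 0.2011]
tcp_rot: [-0.379, -2.811, -0.057]
wrist_force: [-5.3, -3.5, -5.5]
width: 0.418
grip_force: 25.6
```

step_arm([
  [[0,0.1,0],[-6.6,0,-4.2],28],
  [[0,0.1,0],[-6.6,0,-4.2],28],
  [[0,0,0],[0,0,0],28],
])

```text
time: 4.42
tool_pos: [0.685, -0.1739, 0.2]
tcp_rot: [-0.351, -2.602, -0.091]
wrist_force: [-9.4, -2.3, 6.7]
width: 0.416
grip_force: 25.8
```

```bash
python3 - <<'E'
from h import *
a=read_camera("side")
s=read_state();print(s["tool_pos"],s["wrist_force"],s["torque"],s["q"],s["width"])
x=cv2.resize(a[170:350,240:440],None,fx=3,fy=3.)
cv2.imwrite("pics/e.png",x[:,:,::-1])
# rigid lid rotation step about hinge, in tool frame: paddle angle a=.5
R=Ro.from_rotvec(s["tcp_rot"]);c=Ro.from_euler("z",-15.5,degrees=True)
H=np.array([.6513,-.1632,.136])+c.apply([-.173,0,-.040])
r=R.inv().apply(H-s["tool_pos"])*1000
for b in (-.05,-.06,-.07):print(b,r.round(1),(r-Ro.from_euler("y",b).apply(r)).round(2), R.inv().apply(c.apply([0,1,0])).round(3))
E
```

```text
[ 0.68537664 -0.17389631  0.20102717] [-9.16396881 -3.38863506 -1.4655133 ] [-0.46559512  0.90567877 -0.03102035] [-0.28067425  0.66779476  1.28631746 -0.00784372  1.70008418 -1.58229099] 0.4139324489427447
-0.05 [130.3   2.  193.9] [ 9.85 -0.   -6.27] [-0.002  1.    -0.003]
-0.06 [130.3   2.  193.9] [11.86  0.   -7.47] [-0.002  1.    -0.003]
-0.07 [130.3   2.  193.9] [13.88  0.   -8.64] [-0.002  1.    -0.003]
```

View pics/e.png

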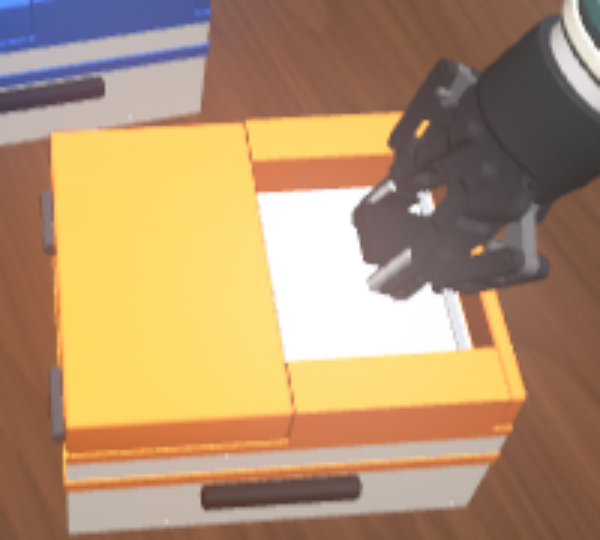

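The paddle has been pulled up about 0.5 rad, held between the pads. I now swing lid and paddle together about the hinge.

step_arm([
  [[0,-0.07,0],[13.9,0,-8.6],28],
  [[0,-0.07,0],[13.9,0,-8.6],28],
  [[0,0,0],[0,0,0],28],
], grip_force=35)

```text
time: 4.72
tool_pos: [0.6683, -0.169, 0.2332]
tcp_rot: [-0.372, -2.759, -0.065]
wrist_force: [-5.3, -3.8, -5.9]
width: 0.416
grip_force: 37.6
```

```bash
python3 - <<'E'
from h import *
a=read_camera("side")
s=read_state();print(s["tool_pos"],s["tcp_rot"],s["wrist_force"],s["torque"],s["width"])
x=cv2.resize(a[170:350,240:440],None,fx=3,fy=3.)
cv2.imwrite("pics/f.png",x[:,:,::-1])
E
```

```text
[ 0.66815613 -0.16902208  0.2326447 ] [-0.37164428 -2.75628343 -0.06595301] [-6.88257456 -3.24194972 -1.40098552] [-0.55227     0.71193436 -0.22494963] 0.4135340081991566
```

View pics/f.png

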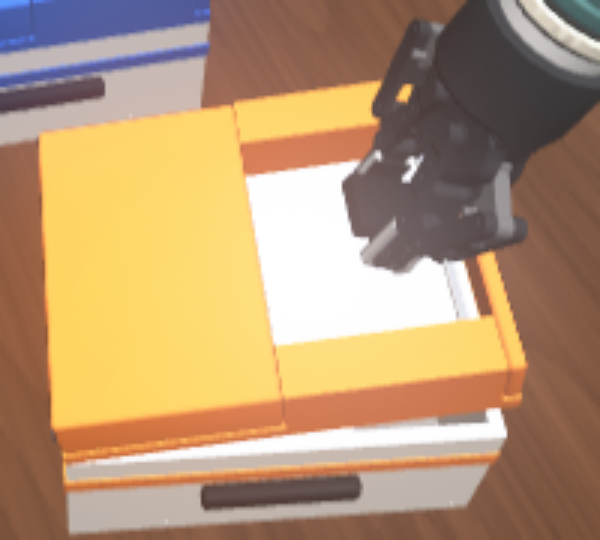

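The lid is rising with the paddle (a gap shows at its far edge), so I carry on.

step_arm([
  [[0,-0.07,0],[13.9,0,-8.6],28],
  [[0,-0.07,0],[13.9,0,-8.6],28],
  [[0,-0.07,0],[13.9,0,-8.6],28],
  [[0,-0.07,0],[13.9,0,-8.6],28],
  [[0,-0.07,0],[13.9,0,-8.6],28],
])

```text
time: 5.18
tool_pos: [0.6145, -0.1535, 0.289]
tcp_rot: [-0.419, -3.108, -0.001]
wrist_force: [2.5, -2.0, -4.4]
width: 0.416
grip_force: 37.8
```

```bash
cat >> h.py <<'E'
def rem(target=.873):
    s=read_state();R=Ro.from_rotvec(s["tcp_rot"]);c=Ro.from_euler("z",-15.5,degrees=True)
    H=np.array([.6513,-.1632,.136])+c.apply([-.173,0,-.040])
    v=c.inv().apply(s["tool_pos"]+R.apply([0,0,.054])-H)
    a=.5;g0=np.array([-.045*np.cos(a)+.01*np.sin(a)+.045+.173,.045*np.sin(a)+.01*np.cos(a)+.03])
    r=R.inv().apply(H-s["tool_pos"])*1000
    print("v",v.round(4),np.hypot(v[0],v[2]),np.hypot(*g0),"lid est",np.arctan2(v[2],v[0])-np.arctan2(g0[1],g0[0]))
    for b in(-.06,-.07):print(b,(r-Ro.from_euler("y",b).apply(r)).round(2))
    print(s["wrist_force"],s["q"])
E
python3 -c "from h import *;rem()"
```

```text
v [ 0.1346 -0.0005  0.139 ] 0.1934795219730394 0.19298218564258926 lid est 0.4831485819606608
-0.06 [11.85  0.   -7.68]
-0.07 [13.87  0.   -8.89]
[ 2.46101041 -2.02545694 -4.37400328] [-2.84229578e-01  1.98292616e-01  1.71170723e+00  6.62669490e-05
  1.23693866e+00 -1.58719698e+00]
```

step_arm([
  [[0,-0.07,0],[13.9,0,-8.7],28],
  [[0,-0.07,0],[13.9,0,-8.7],28],
  [[0,-0.07,0],[13.9,0,-8.7],28],
  [[0,-0.07,0],[13.9,0,-8.7],28],
  [[0,-0.07,0],[13.9,0,-8.7],28],
])

```text
time: 5.6
tool_pos: [0.5437, -0.133, 0.325]
tcp_rot: [0.373, 2.77, -0.062]
wrist_force: [6.2, 1.7, -1.7]
width: 0.407
grip_force: 37.4
```

step_arm([
  [[0,0,0],[0,0,0],28],
  [[0,0,0],[0,0,0],28],
])

```text
time: 5.77
tool_pos: [0.5425, -0.1326, 0.3251]
tcp_rot: [0.373, 2.777, -0.061]
wrist_force: [0.3, 4.1, 0.9]
width: 0.415
grip_force: 38.0
```

```bash
python3 - <<'E'
from h import *
a=read_camera("side");rem()
x=cv2.resize(a[70:350,180:460],None,fx=2,fy=2.)
cv2.imwrite("pics/g.png",x[:,:,::-1])
E
```

```text
v [0.0788 0.0006 0.1779] 0.19451975933146642 0.19298218564258926 lid est 0.8358633861795466
-0.06 [11.95  0.   -7.66]
-0.07 [13.99  0.   -8.87]
[0.43018354 5.48303447 1.59007048] [-0.2891826  -0.14100115  2.02295158  0.01240241  0.91907189 -1.59857536]
```

View pics/g.png

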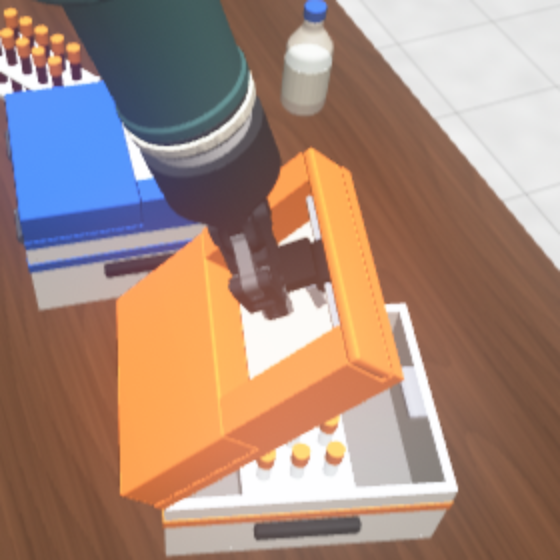

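The lid stands open at about 48°. One small nudge more, then let go and withdraw along the fingers.

step_arm([
  [[0,-0.035,0],[7,0,-4.4],28],
  [[0,0,0],[0,0,0],28],
  [[0,0,0],[0,0,0],45],
  [[0,0,0],[0,0,0],60],
  [[0,0,0],[0,0,0],60],
])

```text
time: 6.23
tool_pos: [0.5355, -0.1321, 0.3245]
tcp_rot: [0.368, 2.747, -0.07]
wrist_force: [0.4, -0.1, -0.4]
width: 0.701
grip_force: 0.0
```

step_arm([
  [[0,0,0],[0,0,0],60],
  [[0,0,0],[0,0,-10],60],
  [[0,0,0],[0,0,-25],60],
  [[0,0,0],[0,0,-30],60],
  [[0,0,0],[0,0,-30],60],
])

```text
time: 6.65
tool_pos: [0.5004, -0.1225, 0.4141]
tcp_rot: [0.369, 2.747, -0.07]
wrist_force: [0.5, -1.0, 1.3]
width: 0.705
grip_force: 0.0
```

step_arm([
  [[0,0,0],[0,0,-25],60],
  [[0,0,0],[0,0,-20],60],
  [[0,0,0],[0,0,0],60],
])

```text
time: 6.9
tool_pos: [0.4857, -0.1185, 0.4626]
tcp_rot: [0.367, 2.735, -0.072]
wrist_force: [0.4, -0.9, 1.1]
width: 0.7
grip_force: 0.0
```

```bash
python3 - <<'E'
from h import *
a=read_camera("side");s=read_state();print(s["time"],s["tool_pos"],s["wrist_force"])
x=cv2.resize(a[70:350,180:460],None,fx=2,fy=2.)
cv2.imwrite("pics/h.png",x[:,:,::-1])
E
```

```text
6.95 [ 0.48572035 -0.11846838  0.45962787] [0.49331099 0.21734039 0.72144489]
```

View pics/h.png

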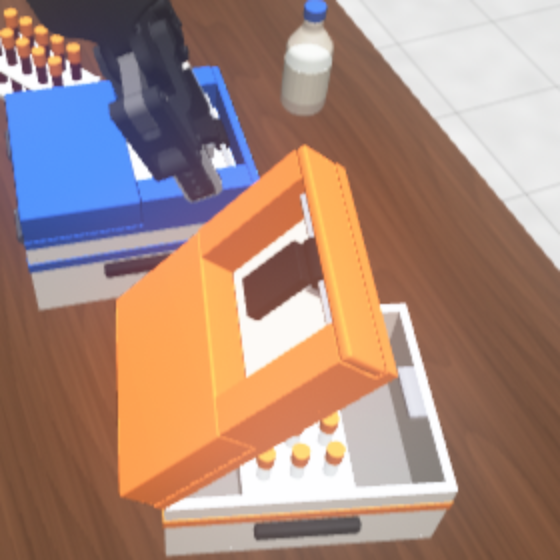

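The lid stands by itself, with the gripper clear and the blue case shut. I check the angle quickly against the picture: the lower far corner is at crop (393,375), full picture (376,257).

```bash
python3 - <<'E'
from h import *
c=Ro.from_euler("z",-15.5,degrees=True);H=np.array([.6513,-.1632,.136])+c.apply([-.173,0,-.040])
k=calibration("side");K,R,t=[np.array(k[n]) for n in("camera_matrix","R","t")]
for d in(40,44,48,50,52,56):
    for z in (.004,.05):
      for y in (-.095,.095):
        p=K@(R@(H+c.apply(Ro.from_euler("y",-d,degrees=True).apply([.24,y,z])))+t);print(d,z,y,((p[:2]/p[2]-[180,70])*2).round())
E
```

```text
40 0.004 -0.095 [436. 396.]
40 0.004 0.095 [373. 192.]
40 0.05 -0.095 [404. 371.]
40 0.05 0.095 [344. 163.]
44 0.004 -0.095 [424. 388.]
44 0.004 0.095 [362. 182.]
44 0.05 -0.095 [386. 364.]
44 0.05 0.095 [328. 154.]
48 0.004 -0.095 [409. 380.]
48 0.004 0.095 [349. 173.]
48 0.05 -0.095 [366. 358.]
48 0.05 0.095 [311. 146.]
50 0.004 -0.095 [401. 376.]
50 0.004 0.095 [342. 168.]
50 0.05 -0.095 [355. 355.]
50 0.05 0.095 [302. 143.]
52 0.004 -0.095 [393. 373.]
52 0.004 0.095 [334. 164.]
52 0.05 -0.095 [344. 352.]
52 0.05 0.095 [292. 139.]
56 0.004 -0.095 [374. 366.]
56 0.004 0.095 [319. 156.]
56 0.05 -0.095 [320. 348.]
56 0.05 0.095 [272. 134.]
```

The observed corners, (393,375), (343,168) and (303,146), match about 50°.

```bash
python3 -c "from workcell import *;print(finish_job())"
```

```text
the job is handed in; nothing more can be done
None
```

The orange case is open at about 50° and standing on its own, the blue case is still shut, the gripper is clear, and the job is handed in at about 7 s; no verdict came back.

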